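File a menu board in the lever arch binder

ROBOT

A 7-joint arm with a two-finger parallel gripper is mounted at the origin on a cart in front of the work surface, level with it; the furniture and walls round the work are solid. World frame = base frame: x ahead of the robot, y to its left, z up, the work surface at z = 0. Lengths are in m, angles in rad, forces in N, time in s.
With the tool pointing down it reaches from about 0.425 to 0.875 m from the base axis. Payload 4.7 kg.
Tool frame: the origin (TCP) lies at the very end of the fingers, on their centre line; the grasp point (between the pads) lies 19 mm behind it; z points along the fingers, y is the line along which they close (so a half turn about z gives the same grasp; the last joint's range is limited). The gripper opens to 87 mm and grips with 3 to 60 N. Pads are 19 mm wide; open, the fingers measure 117 mm over their backs; the gripper's body (75 mm by 190 mm) begins 51 mm behind the grasp point.
Start: joints at [-1.18, 0.321, -0.07, 1.45, 0.023, 1.371, -0.057], TCP at [0.239, 0.604, 0.223] pointing down, gripper open.
Joint ranges: [-2.86, 2.86], [-0.3, 2.09], [-1.38, 1.24], [0.06, 2.45], [-1.56, 4.7], [0.09, 2.05], [-2.69, 2.69]. Speed limits (rad/s): [2.57, 2.57, 3.14, 3.14, 3.14, 3.14, 3.14].

INTERFACE

Orientations are given as a rotation vector (axis times angle).
In Python, from bench import ctrl gives the robot as it stands.
- The arm moves only by the shell command python3 -m jog 'ROWS' [FORCE]. ROWS is JSON, a list that holds one entry, the list of rows, each a list of 7 numbers: the shift along the tool's x, y, z in mm, then the turn, a rotation vector about the tool's x, y, z in degrees, then the finger opening in mm, from 0 to 87. A call has 1 to 10 rows; each row is the pose to reach, as a shift and turn from the pose commanded when the call began, along the tool's axes at that moment; what a row does not reach only later rows make up. A row lasts 1/10 s, in which the tool goes at most 50 mm and 8.59 degrees, less where a joint would pass 70% of its speed; a pose out of reach is approached as far as the arm can. A call with a gripper value outside its range is refused whole. The fingers move at their own pace and stop on an object; FORCE is the grip in N (left out, the last holds). Time passes only in rows, so rows that repeat a pose let the fingers close. It gives the time, the measured TCP pose, the force, the opening and the grip force at its end, in the units of the state.
- ctrl.get_state(): the state, without advancing time (a new reading comes with each control period).
- ctrl.get_image(name): name is "scene" or "side" or "wrist"; returns a dict with "image" (400x640x3 uint8, red, green, blue), "depth" (400x640 float32, m along the optical axis (not along the pixel's ray), 0 where there is no reading), "fov_y" (degrees; the focal length in pixels is half the picture's height over the tangent of half this angle, whatever the lens; pixels are square), "cx", "cy" (the principal point, pixels), "rvec" (rotation vector, rad) and "tvec" (3), from world to camera coordinates, as OpenCV has them. Camera axes: x right, y down, z forward; pixel columns grow to the right and rows downward; lengths in m; the calibration is good to about 2 mm. A picture is of the moment at which its call begins.
- ctrl.close_job(): hands the job in; it is judged then, once.
The state is a dict: "time": time; "joint_positions": joint angles; "qd": joint speeds; "joint_torque": joint torques, N m; "position": TCP position; "tool_rot": TCP orientation; "ft_force": force on the tool from outside, world axes, zero at the start; "torque": the same for the moment, N m; "grip_width": opening from 0.0 (shut) to 1.0 (fully open); "grip_force": force on a finger pad.
Only numpy, scipy, OpenCV 4.12 (cv2) and the standard library are available. Lean on these libraries where they do the work, as an engineer would, in place of code of your own. Each camera call takes 0.05 s, during which the arm holds its last target. There are 200 camera calls.

TASK

File the loose punched menu board in the counter's lever arch binder: lift the lever so that the arches spring open, thread the board onto the two posts and seat it flat on the plate, then press the lever fully down so that the arches close and stay shut. Work by feel and gently, for the binder stands on soft rubber feet and must be neither leaned on nor pulled up hard, and leave the other things on the counter as they are.

Things in the scene. Friction and masses are not known exactly. Their poses are not given: they have to be found in the camera images.
- binder: Open lever arch binder, fixed on the counter: wooden backing board 134 x 200 x 6 mm, and over it on rubber feet a steel plate 120 x 190 mm whose top is at z = 16 mm. Origin: centre of the board's underside; x away from the robot at yaw 0 (yaw varies), y along the row of posts, z up. Offsets in mm below are in this frame.
- posts (a point): Nominal point midway between the two post tips (x = 0, y = -4, z = 48). Steel posts at y = -30 and +30 from it, 32 mm tall, 6 mm thick, the last 3 mm tapering to 5 mm. The posts share a rail that slides along y: it starts at an unmeasured place up to 14 mm either side of nominal and yields sideways only at about 12 N, so find the posts by feel or sight.
- arches (a joint): Angle of the two 5 mm wire arches, rad: 0 shut, about 1.2 open; always 1.35 times the lever's. They hinge at x = 44, z = 25 behind the posts, at y = -34 and +26, and a 104 mm wide bar joins their ends and covers the post tips when shut. Open, they stand back beyond x = 35, up to 80 mm high; nothing else stands above the plate short of x = 36 there.
- lever (a joint): Lever angle, rad: 0 = down, shut (start); 0.9 = fully up. Hinge along y at x = 35, y = 85, z = 38; level at 0, it runs 85 mm towards -x to its grip. Over-centre spring: about 6 N at the grip hold it shut; past 0.07 rad it drives itself open. Pressing down takes up to 12 N (at 0.3 rad), then it clicks shut and stays. Moving adds 5 N per 0.1 m/s.
- lever_grip (a point): Centre of the lever's black plastic grip, 24 mm along the lever, 24 mm wide across (y), 14 mm thick, free on both sides, underside 15 mm over the plate when shut (then at x = -50, y = 85, z = 38 in the binder's frame). Its frame turns with the lever; local -x points away from the hinge.
- binder_float (a joint): How far the binder's plate, with all it carries, is lifted (+) or pushed down (-) on its rubber feet, m; 0 at rest. About 8 N per mm. More than 3.5 mm down or 2.5 mm up is too hard.
- seat (a point): Where the centre of the seated menu board lies nominally: x = -20, y = -4, z = 22 in the binder's frame (the rail may shift it up to 15 mm along y).
- menu_centre (a point): Centre, half-way up, of the loose plywood menu board, 60 (its x) x 100 (its y) x 12 mm, 70 g, paper face up, lying flat on the counter. Two through holes of 7.5 mm lie at x = +20, y = -30 and +30 mm from this centre; that punched edge faces away from the robot and goes on the posts with its x along the binder's x.
- bell: Bystander: chrome-domed desk bell, 84x84x58 mm; origin at the centre of its underside.
- tape_roll: Bystander: roll of adhesive tape lying flat, 96x95x25 mm; origin at the centre of its underside.
- gift_cards: Bystander: banded pack of small cards, 84x54x18 mm; origin at the centre of its underside.
- coasters: Bystander: stack of round cork coasters, 70x71x19 mm; origin at the centre of its underside.
- desk_stapler: Bystander: desk stapler, 36x135x42 mm; origin at the centre of its underside.
- wood_stamp: Bystander: upright hand stamp with a turned handle, 26x38x70 mm; origin at the centre of its underside.
- match_box: Bystander: matchbox, 37x56x16 mm; origin at the centre of its underside.

How it is judged:
On the way, in this order (a step that is already met when the one before it is completed fails the run):
1. the lever is lifted and the arches stand open (value of joint lever above 0.8 rad), for 0.2 s.
2. with the lever up, the menu board lies flat on the plate, threaded on both posts (value of joint lever above 0.8 rad and z of menu_centre in the frame of binder between 0.0185 and 0.0245 m and x of menu_centre in the frame of seat between -0.004 and 0.004 m and y of menu_centre in the frame of seat between -0.018 and 0.018 m and angle between the y axis of menu_centre and the y axis of binder, either way round below 0.08 rad and angle between menu_centre's own z axis and vertical below 0.06 rad), for 0.2 s.
At the end, for the whole second after the job is handed in: The lever is fully down (below 0.04 rad), and the menu board lies on the binder's plate with both posts through it: within 3.5 mm of the seated height and, from the nominal seat, 4 mm along x and 18 mm along y; square within 0.08 rad, level within 0.06 rad (z of menu_centre in the frame of binder between 0.0185 and 0.0245 m and x of menu_centre in the frame of seat between -0.004 and 0.004 m and y of menu_centre in the frame of seat between -0.018 and 0.018 m and angle between the y axis of menu_centre and the y axis of binder, either way round below 0.08 rad and angle between menu_centre's own z axis and vertical below 0.06 rad and value of joint lever below 0.04 rad and velocity of joint lever below 0.1 rad/s); the robot touches nothing.
It fails at once if the binder is leaned on too hard (plate pushed down more than 3.5 mm, about 28 N) (value of joint binder_float below -0.0035 m).
It fails at once if the binder is pulled up too hard (plate lifted more than 2.5 mm, about 20 N) (value of joint binder_float above 0.0025 m).
It fails at once if a bystander is shoved by more than 3 cm (distance of any of bell, tape_roll, gift_cards, coasters, desk_stapler, wood_stamp, match_box from where it was at the start of the episode above 0.03 m).
It also fails if it takes over 72 s, if anything falls off the work surface, if the arm or the gripper's body presses on something with over 40 N, if the wrist force passes 120 N, or if a joint passes its speed limit or range.

## Working session

There is one attempt and no reset: what is moved stays moved. The work goes in short steps, Python scripts to look and compute and a shell command to move; the robot and the scene stay as the last step left them, time stands still between calls to the robot, and variables do not carry over. Pictures are saved under pics/ and viewed, at most 14 in all, crops included, and the job is handed in when it is done.

```bash
ls; mkdir -p pics; cat > h.py <<'E'
import numpy as np, cv2
from bench import ctrl
from scipy.spatial.transform import Rotation as R
def cam(n):
    d=ctrl.get_image(n); h=d["image"].shape[0]
    d["f"]=h/2/np.tan(np.radians(d["fov_y"])/2); d["R"]=R.from_rotvec(np.array(d["rvec"]).ravel()).as_matrix(); d["t"]=np.array(d["tvec"]).ravel(); return d
def onplane(d,u,v,z):
    r=d["R"].T@np.array([(u-d["cx"])/d["f"],(v-d["cy"])/d["f"],1]); c=-d["R"].T@d["t"]
    return c+r*(z-c[2])/r[2]
def cloud(d):
    Z=d["depth"]; v,u=np.mgrid[:Z.shape[0],:Z.shape[1]]
    p=np.stack([(u-d["cx"])/d["f"]*Z,(v-d["cy"])/d["f"]*Z,Z],-1); return (p-d["t"])@d["R"]
def proj(d,p):
    q=d["R"]@np.asarray(p,float)+d["t"]; return q[:2]/q[2]*d["f"]+[d["cx"],d["cy"]]
def save(d,n): cv2.imwrite(f"pics/{n}.png",cv2.cvtColor(d["image"],cv2.COLOR_RGB2BGR))
E
python3 - <<'E'
from h import *
import pickle
for n in ["scene","side","wrist"]:
    d=cam(n); save(d,n+"0"); print(n,d["f"],-d["R"].T@d["t"],d["R"][2]); pickle.dump(d,open(n+".pkl","wb"))
print(ctrl.get_state())
a=[cv2.imread(f"pics/{n}0.png") for n in ["scene","side"]]
cv2.imwrite("pics/c0.png",cv2.resize(np.vstack(a),(480,600)))
E
```

```text
pics
scene 443.68873508603184 [0.50525215 0.88197678 1.2792142 ] [ 0.02255031 -0.58268121 -0.81238789]
side 408.7093458369343 [0.4155879  1.13221072 0.80926475] [ 0.08476691 -0.83715784 -0.54035296]
wrist 345.14653958751603 [0.17815333 0.62768306 0.38393836] [ 0.22881578 -0.09115459 -0.96919254]
{'time': 0.15, 'joint_positions': array([-1.17986429,  0.32164973, -0.07010431,  1.45142554,  0.02261341,
        1.3707901 , -0.05693434]), 'qd': array([-1.09968827e-03, -3.29394825e-03, -5.82646696e-04, -3.33958518e-03,
       -7.30882918e-04, -9.32697855e-04, -8.39779019e-05]), 'joint_torque': array([-6.95779217e-04, -4.91791606e+01, -4.05003224e-01, -3.12878966e+01,
       -6.39600400e-02,  4.04632883e-02,  1.12471341e-04]), 'position': array([0.23906314, 0.60397856, 0.22169941]), 'tool_rot': array([-5.88377066e-01, -3.08581428e+00,  2.31557725e-03]), 'ft_force': array([ 0.59242231, -0.01873688, -0.77028387]), 'torque': array([ 0.05145961,  0.00778519, -0.05784214]), 'grip_force': 0.0, 'grip_width': 1.0023122509780082}
```

View pics/scene0.png

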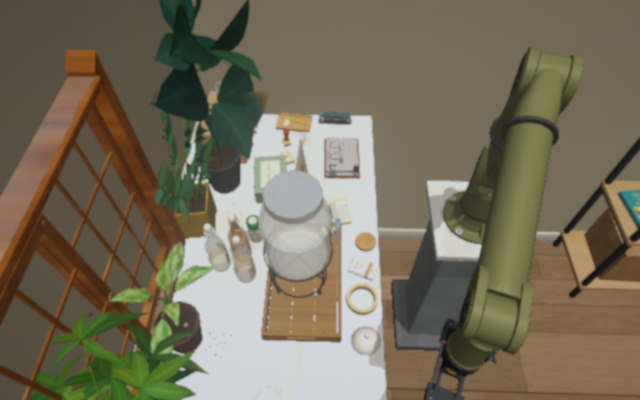

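View pics/side0.png

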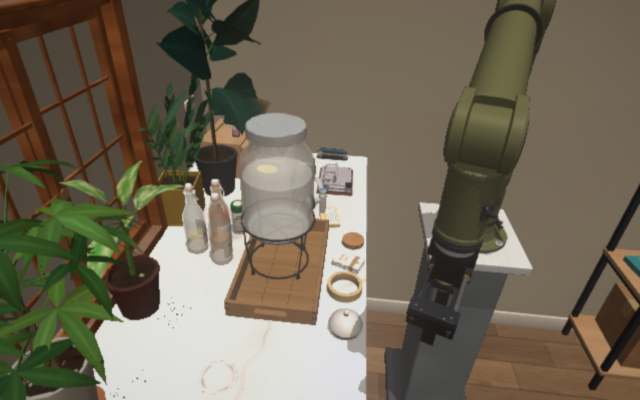

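The scene view shows the binder at about (342,157), with coasters at (366,241), gift cards at (362,268), tape at (362,298) and the bell at (366,340). The cream item near (343,210) may be the menu. I'll enlarge it.

```bash
python3 - <<'E'
from h import *
import pickle
d=pickle.load(open("scene.pkl","rb")); s=pickle.load(open("side.pkl","rb"))
for u,v in [(325,139),(357,139),(325,177),(359,177),(343,210),(362,268),(366,241),(335,118),(293,122),(288,140)]: print((u,v),onplane(d,u,v,.016).round(3))
a=cv2.resize(cv2.imread("pics/scene0.png")[105:285,250:390],None,fx=3.3,fy=3.3,interpolation=2)
b=cv2.resize(cv2.imread("pics/side0.png")[145:285,290:370],None,fx=4.24,fy=4.24,interpolation=2)
h=min(len(a),len(b)); cv2.imwrite("pics/z1.png",np.hstack([a[:h],b[:h]])[:600,:800])
E
```

```text
(325, 139) [ 0.528 -0.341  0.016]
(357, 139) [ 0.403 -0.344  0.016]
(325, 177) [ 0.524 -0.149  0.016]
(359, 177) [ 0.399 -0.152  0.016]
(343, 210) [ 0.458 -0.003  0.016]
(362, 268) [0.397 0.22  0.016]
(366, 241) [0.382 0.12  0.016]
(335, 118) [ 0.49  -0.46   0.016]
(293, 122) [ 0.66  -0.432  0.016]
(288, 140) [ 0.673 -0.332  0.016]
```

View pics/z1.png

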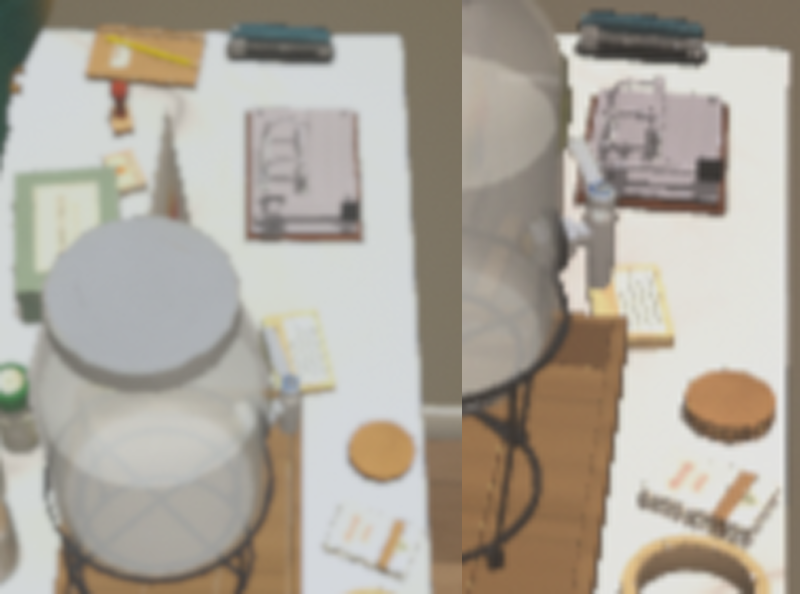

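The enlargement shows the menu board (cream, at about scene (343,210)) lying partly behind the dispenser tap. The binder is square-on with its lever grip, the dark square, at its near-left corner. Next I'll locate the tap, the plate corners and the grip.

```bash
cat >> h.py <<'E'
def goto(pos,yaw=None):
    """shift in tool axes (mm) and turn (deg) to bring TCP to pos, tool down with closing axis (tool y) at world yaw (rad)"""
    s=ctrl.get_state(); T=R.from_rotvec(s["tool_rot"]); o=T.inv().apply(np.array(pos)-s["position"])*1000
    turn=np.zeros(3)
    if yaw is not None:
        best=None
        for k in (0,np.pi):
            y=np.array([np.cos(yaw+k),np.sin(yaw+k),0]);z=np.array([0,0,-1.]);x=np.cross(y,z)
            r=(T.inv()*R.from_matrix(np.c_[x,y,z])).as_rotvec(degrees=True)
            if best is None or np.linalg.norm(r)<np.linalg.norm(best): best=r
        turn=best
    print("shift",o.round(1),"turn",turn.round(2))
def st():
    s=ctrl.get_state(); T=R.from_rotvec(s["tool_rot"]).as_matrix()
    print("t",round(s["time"],2),"p",s["position"].round(4),"F",s["ft_force"].round(1),"q",s["joint_positions"].round(2),"w",round(s["grip_width"]*87,1),"gf",s["grip_force"],"toolx",T[:,0].round(3),"y",T[:,1].round(3),"z",T[:,2].round(3))
E
python3 - <<'E'
from h import *
import pickle
st(); goto([.36,.28,.40],0); goto([.43,-.07,.40],0)
for n in ["scene","side"]:
    d=pickle.load(open(n+".pkl","rb")); P=cloud(d)
    m=(P[...,0]>.36)&(P[...,0]<.9)&(P[...,1]>-.1)&(P[...,1]<.3)&(P[...,2]>.03)&(P[...,2]<.7)
    Q=P[m]
    for z in np.arange(.03,.6,.04):
        q=Q[(Q[:,2]>=z)&(Q[:,2]<z+.04)]
        if len(q): i=q[:,0].argmin(); print(n,round(z,2),len(q),"xmin at",q[i].round(3),"ymin",q[q[:,1].argmin()].round(3))
E
```

```text
t 0.15 p [0.2391 0.604  0.2217] F [ 0.6 -0.  -0.8] q [-1.18  0.32 -0.07  1.45  0.02  1.37 -0.06] w 87.2 gf 0.0 toolx [-0.93   0.368 -0.   ] y [ 0.368  0.93  -0.001] z [-0.    -0.001 -1.   ]
shift [-231.7 -257.  -177.9] turn [-7.000e-02  6.000e-02  6.841e+01]
shift [-425.6 -556.7 -177.4] turn [-7.000e-02  6.000e-02  6.841e+01]
scene 0.03 991 xmin at [0.391 0.289 0.031] ymin [ 0.836 -0.1    0.049]
scene 0.07 759 xmin at [0.729 0.12  0.081] ymin [ 0.828 -0.1    0.099]
scene 0.11 916 xmin at [ 0.598 -0.091  0.122] ymin [ 0.601 -0.1    0.148]
scene 0.15 676 xmin at [0.47  0.185 0.183] ymin [ 0.874 -0.1    0.15 ]
scene 0.19 643 xmin at [0.47  0.182 0.194] ymin [ 0.877 -0.1    0.224]
scene 0.23 201 xmin at [0.483 0.183 0.231] ymin [ 0.873 -0.099  0.243]
scene 0.27 212 xmin at [0.497 0.252 0.305] ymin [ 0.899 -0.008  0.291]
scene 0.31 954 xmin at [0.497 0.253 0.312] ymin [ 0.749 -0.096  0.348]
scene 0.35 1601 xmin at [0.506 0.255 0.352] ymin [ 0.816 -0.1    0.383]
scene 0.39 591 xmin at [0.521 0.242 0.411] ymin [ 0.84  -0.1    0.394]
scene 0.43 2396 xmin at [0.523 0.252 0.431] ymin [ 0.867 -
[... 668 characters left out ...]
316 xmin at [0.481 0.188 0.231] ymin [ 0.88  -0.1    0.252]
side 0.27 361 xmin at [0.5   0.255 0.305] ymin [ 0.878 -0.099  0.27 ]
side 0.31 918 xmin at [0.5   0.245 0.328] ymin [ 0.75  -0.096  0.345]
side 0.35 1410 xmin at [0.508 0.242 0.351] ymin [ 0.785 -0.1    0.368]
side 0.39 664 xmin at [0.525 0.253 0.41 ] ymin [ 0.832 -0.099  0.391]
side 0.43 1322 xmin at [0.526 0.248 0.43 ] ymin [ 0.871 -0.098  0.47 ]
side 0.47 371 xmin at [0.831 0.168 0.486] ymin [ 0.879 -0.099  0.49 ]
side 0.51 508 xmin at [ 0.87  -0.005  0.511] ymin [ 0.878 -0.1    0.525]
side 0.55 555 xmin at [ 0.691 -0.021  0.554] ymin [ 0.809 -0.1    0.568]
side 0.59 237 xmin at [ 0.747 -0.021  0.593] ymin [ 0.872 -0.099  0.616]
```

```bash
python3 -m jog '[[[-232,-257,-128,0,0,-10,87],[-232,-257,-128,0,0,-22,87],[-232,-257,-128,0,0,-22,87],[-232,-257,-128,0,0,-22,87],[-232,-257,-128,0,0,-22,87],[-232,-257,-128,0,0,-22,87],[-232,-257,-128,0,0,-22,87],[-232,-257,-128,0,0,-22,87],[-232,-257,-128,0,0,-22,87]]]'; python3 -c "
from h import *
st(); goto([.44,-.14,.35],np.pi/2)"
```

```text
time: 1.05
position: [0.3624, 0.2772, 0.3522]
tool_rot: [-0.001, 3.139, 0.003]
ft_force: [0.1, 1.0, 0.1]
grip_width: 1.0
grip_force: 0.0
t 1.05 p [0.3624 0.2772 0.3522] F [0.1 1.  0.1] q [-0.84 -0.13  0.11  1.69  0.02  1.58  0.85] w 87.0 gf 0.0 toolx [-1.    -0.001 -0.003] y [-0.001  1.     0.002] z [ 0.003  0.002 -1.   ]
shift [ -77.3 -417.2    1.6] turn [0.12 0.14 0.05]
```

```bash
python3 -m jog '[[[-78,-417,2,0,0,0,87],[-78,-417,2,0,0,0,87],[-78,-417,2,0,0,0,87],[-78,-417,2,0,0,0,87],[-78,-417,2,0,0,0,87],[-78,-417,2,0,0,0,87],[-78,-417,2,0,0,0,87],[-78,-417,2,0,0,0,87],[-78,-417,2,0,0,0,87],[-78,-417,2,0,0,0,87]]]'; python3 -c "
from h import *
import pickle
st(); d=cam('wrist'); save(d,'w1'); pickle.dump(d,open('w1.pkl','wb'))"
```

```text
time: 2.05
position: [0.4414, -0.1393, 0.3481]
tool_rot: [0.002, -3.141, 0.002]
ft_force: [-0.9, 0.8, -0.2]
grip_width: 0.999
grip_force: 0.0
t 2.05 p [ 0.4414 -0.1393  0.3481] F [-0.9  0.8 -0.2] q [-0.53 -0.18  0.68  1.7   0.11  1.59  1.71] w 86.9 gf 0.0 toolx [-1.    -0.001  0.   ] y [-0.001  1.    -0.001] z [-0.    -0.001 -1.   ]
```

View pics/w1.png

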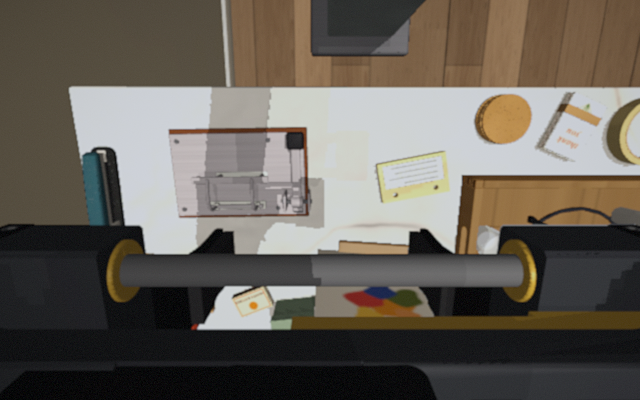

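The wrist view from above shows the binder at (170–308, 128–216), its black grip at (295,140) and the lever running down to (297,200). The menu's corners are near (376,163), (445,152), (449,189) and (381,202), with its holes on the far edge.

```bash
python3 - <<'E'
from h import *
import pickle
d=pickle.load(open("w1.pkl","rb")); im=d["image"]; hsv=cv2.cvtColor(im,cv2.COLOR_RGB2HSV).astype(int)
def rect(m,z,name):
    n,l,s,c=cv2.connectedComponentsWithStats(m.astype(np.uint8)); i=1+s[1:,4].argmax()
    pts=np.argwhere(l==i)[:,::-1]
    w=np.array([onplane(d,u,v,z)[:2] for u,v in pts],np.float32)
    (cx,cy),wh,a=cv2.minAreaRect(w*1000); print(name,s[i],"c",cx,cy,"size",wh,"ang",a, "rawcent",w.mean(0)); return w
# menu: yellow-ish bright; restrict region
M=np.zeros(im.shape[:2],bool); M[145:208,368:456]=1
yel=(hsv[...,1]>60)&(hsv[...,0]>18)&(hsv[...,0]<40)
k=cv2.morphologyEx((yel&M).astype(np.uint8),cv2.MORPH_CLOSE,np.ones((9,9)))
rect(k>0,.012,"menu")
# grip
G=np.zeros_like(M); G[125:155,280:312]=1
rect((im.sum(2)<110)&G,.045,"grip")
# binder: everything non-bright in box closed
B=np.zeros_like(M); B[115:225,160:318]=1
white=(im.min(2)>185)
red=(hsv[...,1]>110)&((hsv[...,0]<15)|(hsv[...,0]>170))
print("redcount",(red&B).sum())
w=np.array([onplane(d,u,v,.006)[:2] for v,u in np.argwhere(red&B)],np.float32)
print("board rect",cv2.minAreaRect(w*1000))
P=cloud(d)
q=P[(P[...,2]>.025)&B]; 
g=P[G&(im.sum(2)<110)]; print("grip depth",np.median(g,0))
for n,b in [("menu",P[k>0])]: print(n,np.median(b,0))
E
```

```text
menu [ 377  152   72   51 1193] c 468.55718994140625 -5.835182189941406 size (59.09772872924805, 99.8355712890625) ang 11.193577766418457 rawcent [ 0.47665572 -0.00529683]
grip [287 132  17  17  78] c 412.7259826660156 -174.95156860351562 size (21.095657348632812, 21.46645736694336) ang 0.12477099895477295 rawcent [ 0.41202018 -0.17478953]
redcount 718
board rect ((465.024658203125, -258.8369445800781), (130.8055877685547, 194.90328979492188), 1.1092965602874756)
grip depth [ 0.41137201 -0.17488088  0.0444139 ]
menu [ 0.48361665 -0.00499523  0.01234884]
```

```bash
python3 -c "
from h import *
goto([.413,-.175,.08],np.radians(91.2))"; 
```

```text
shift [ 28.4 -38.4 268. ] turn [ 0.01 -0.06 -0.9 ]
```

```bash
python3 -m jog '[[[28,-38,150,0,0,-1,50],[28,-38,150,0,0,-1,50],[28,-38,150,0,0,-1,50],[28,-38,268,0,0,-1,50],[28,-38,268,0,0,-1,50],[28,-38,268,0,0,-1,50],[28,-38,268,0,0,-1,50],[28,-38,268,0,0,-1,50]]]'; python3 -c "
from h import *
import pickle
st(); goto([.413,-.175,.024]); d=cam('wrist'); save(d,'w2'); print(proj(d,[.413,-.175,.045]))"
```

```text
time: 2.9
position: [0.4142, -0.1731, 0.0808]
tool_rot: [0.043, -3.141, 0.0]
ft_force: [1.0, -0.6, 0.2]
grip_width: 0.577
grip_force: 0.0
t 2.9 p [ 0.4142 -0.1731  0.0808] F [ 1.  -0.6  0.2] q [-0.49 -0.    0.84  2.12  0.    1.02  1.94] w 50.2 gf 0.0 toolx [-1.    -0.027  0.001] y [-0.027  1.    -0.   ] z [-0.001 -0.    -1.   ]
shift [ 1.2 -1.8 56.8] turn [0. 0. 0.]
[319.43893642 221.69973585]
```

View pics/w2.png

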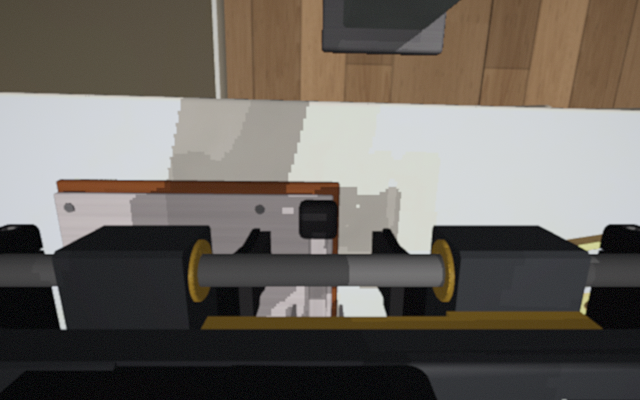

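The grip appears at (319,219), as predicted, and lies between the fingers. I'll go down and grip gently.

```bash
python3 -m jog '[[[1,-2,20,0,0,0,50],[1,-2,38,0,0,0,50],[1,-2,50,0,0,0,50],[1,-2,56,0,0,0,50],[1,-2,56,0,0,0,22],[1,-2,56,0,0,0,22],[1,-2,56,0,0,0,22],[1,-2,56,0,0,0,22],[1,-2,56,0,0,0,22]]]' 15
```

```text
time: 3.85
position: [0.4132, -0.1753, 0.0249]
tool_rot: [-0.039, 3.141, 0.003]
ft_force: [-0.4, 3.9, 2.1]
grip_width: 0.276
grip_force: 13.1
```

```bash
python3 -m jog '[[[0,0,-2,0,0,0,22],[0,0,-5,0,0,0,22],[0,0,-8.5,0,0,0,22],[-1,0,-12.5,0,0,0,22],[-2,0,-17,0,0,0,22],[-3,0,-21,0,0,0,22],[-4,0,-25,0,0,0,22]]]'; python3 -m jog '[[[-3,0,-8,0,0,0,22],[-6.5,0,-16,0,0,0,22],[-11,0,-23,0,0,0,22],[-16,0,-30,0,0,0,22],[-20,0,-34,0,0,0,22],[-24,0,-38,0,0,0,22],[-24,0,-38,0,0,0,22]]]'
```

```text
time: 4.55
position: [0.4174, -0.1754, 0.0506]
tool_rot: [-0.039, 3.141, 0.003]
ft_force: [0.2, 6.4, 7.3]
grip_width: 0.276
grip_force: 15.0
time: 5.25
position: [0.4419, -0.1749, 0.0881]
tool_rot: [-0.04, 3.14, 0.001]
ft_force: [2.5, 5.2, -1.6]
grip_width: 0.274
grip_force: 15.0
```

```bash
python3 -m jog '[[[0,0,0,0,0,0,50],[0,0,0,0,0,0,50],[5,0,-20,0,0,0,50],[0,0,-60,0,0,0,50],[0,-40,-62,0,0,0,50],[-8,-88,-62,0,0,0,50],[-8,-88,-62,0,0,0,50],[-8,-88,-62,0,0,0,50]]]'; python3 -c "
from h import *
import pickle
st(); d=cam('wrist'); save(d,'w3'); pickle.dump(d,open('w3.pkl','wb'))"
```

```text
time: 6.05
position: [0.4496, -0.2657, 0.1492]
tool_rot: [0.032, -3.139, 0.003]
ft_force: [-0.1, 0.0, 0.2]
grip_width: 0.574
grip_force: 0.0
t 6.05 p [ 0.4496 -0.2657  0.1492] F [-0.1  0.   0.2] q [-0.4   0.13  0.96  1.89 -0.12  1.18  2.19] w 49.9 gf 0.0 toolx [-1.    -0.021  0.002] y [-0.021  1.    -0.002] z [-0.002 -0.002 -1.   ]
```

View pics/w3.png

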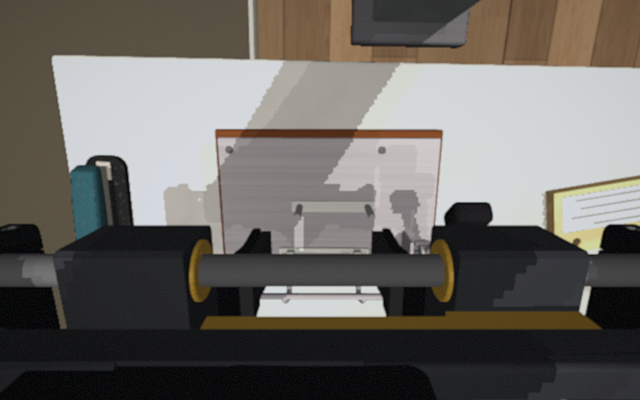

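The arches are open and the lever (black grip, about (470,213)) is up. The posts appear near (299,210) and (369,210), so I'll zoom in on them.

```bash
python3 - <<'E'
from h import *
a=cv2.imread("pics/w3.png")[190:230,270:400]
cv2.imwrite("pics/w3z.png",cv2.resize(a,None,fx=6,fy=6,interpolation=cv2.INTER_NEAREST))
import pickle
d=pickle.load(open("w3.pkl","rb"));P=cloud(d)
for u,v in [(298,207),(300,213),(368,207),(370,213)]: print(u,v,onplane(d,u,v,.048).round(4),P[v,u].round(4))
print((P[203:218,292:306,2]*1000).astype(int))
E
```

```text
298 207 [ 0.4575 -0.2848  0.048 ] [ 0.463  -0.286   0.0285]
300 213 [ 0.4625 -0.2832  0.048 ] [ 0.4643 -0.2835  0.0418]
368 207 [ 0.4563 -0.2293  0.048 ] [ 0.4616 -0.2265  0.0287]
370 213 [ 0.4612 -0.2275  0.048 ] [ 0.462  -0.227   0.0453]
[[ 17  18  17  17  17  16  17  16  16  17  18  18  18  17]
 [ 16  16  17  19  16  18  18  18  17  18  17  17  17  18]
 [ 17  17  17  17  17  20  22  21  21  19  17  18  17  18]
 [ 16  18  17  17  23  25  27  25  24  22  18 311  17  16]
 [ 18  17  17  18  26  28  28  27  26  24  17  17  19  18]
 [ 18  17  17  27  31  32  32  31  29  27  18  18  17  17]
 [ 17  16  18  32  35  34  33  34  32  29  16  17  17  17]
 [ 17  16  16  36  37  38  38  36  36  31  17  17  18  18]
 [ 17  17  17  40  41  41  40  39  36  32  17  17  17  18]
 [ 18  17  39  42  43  44  42  40  39  33  17  18  17  17]
 [ 16  15  43  45  45  46  45  43  41  15  15  15  17  15]
 [ 17  16  47  48  48  48  48  46  42  17  15  16  15  16]
 [ 16  45  46  48  49  47  48  49  43  15  17  15  15  16]
 [ 16  45  49  49  48  47  47  49  46  16  16  15  16  17]
 [ 15  15  49  48  48  48  47  48  15  15  15  15  15  17]]
```

View pics/w3z.png

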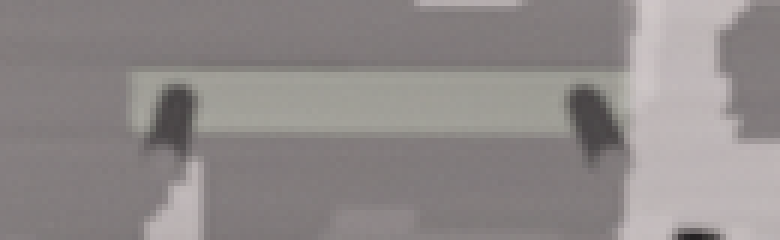

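```bash
cat >> h.py <<'E'
def posts(d):
    P=cloud(d).reshape(-1,3); out=[]
    m=(P[:,2]>.0445)&(P[:,2]<.052)&(P[:,0]>.445)&(P[:,0]<.48)&(P[:,1]>-.33)&(P[:,1]<-.19)
    Q=P[m]; s=Q[:,1]>np.median([Q[:,1].min(),Q[:,1].max()])
    for k in (~s,s): q=Q[k]; out.append(((q.max(0)+q.min(0))/2)[:2]); print("post",len(q),q.min(0).round(4),q.max(0).round(4),q.mean(0).round(4))
    return out
E
python3 - <<'E'
from h import *
import pickle
d=pickle.load(open("w3.pkl","rb")); a,b=posts(d)
im=d["image"].astype(int); 
print(np.linalg.norm(b-a),"yaw",np.degrees(np.arctan2(-(b-a)[0],(b-a)[1])),(a+b)/2)
goto([.469,-.006,.10],np.radians(10.5)); goto([.469,-.006,.004])
E
```

```text
post 41 [ 0.4629 -0.2889  0.0451] [ 0.4678 -0.2832  0.0497] [ 0.4651 -0.286   0.0478]
post 46 [ 0.4619 -0.2289  0.0448] [ 0.4668 -0.2238  0.0497] [ 0.464  -0.2264  0.0477]
0.05975132269887095 yaw 0.9418085019402941 [ 0.4648529  -0.25622061]
shift [-25.1 257.6  49. ] turn [-9.000e-02 -7.000e-02  8.083e+01]
shift [-25.2 257.6 145. ] turn [0. 0. 0.]
```

```bash
python3 -m jog '[[[-25,50,0,0,0,0,87],[-25,100,0,0,0,0,87],[-25,150,0,0,0,16,87],[-25,200,0,0,0,24,87],[-25,258,0,0,0,32,87],[-25,258,0,0,0,40,87],[-25,258,0,0,0,48,87],[-25,258,20,0,0,56,87],[-25,258,50,0,0,64,87],[-25,258,50,0,0,72,87]]]'; python3 -c "
from h import *
st(); goto([.469,-.006,.060],np.radians(10.5)); goto([.469,-.006,.005])"
```

```text
time: 7.1
position: [0.4659, -0.0039, 0.0966]
tool_rot: [-1.591, -2.704, 0.005]
ft_force: [-1.1, -0.4, -0.2]
grip_width: 1.003
grip_force: 0.0
t 7.1 p [ 0.4659 -0.0039  0.0966] F [-1.1 -0.4 -0.2] q [-0.75  0.03  0.71  2.06 -0.02  1.06  0.49] w 87.3 gf 0.0 toolx [-0.486  0.874  0.002] y [ 0.874  0.486 -0.005] z [-0.006 -0.001 -1.   ]
shift [-3.5  1.9 36.6] turn [-0.32 -0.08 18.55]
shift [-3.6  2.2 91.6] turn [0. 0. 0.]
```

Now a light pinch to centre the board along its x. I'll then release it for an accurate look.

```bash
python3 -m jog '[[[-3,2,0,0,0,8,87],[-3,2,20,0,0,16,87],[-3,2,40,0,0,18.5,87],[-3,2,60,0,0,18.5,87],[-3,2,80,0,0,18.5,87],[-3,2,91,0,0,18.5,87],[-3,2,91,0,0,18.5,87],[-3,2,91,0,0,18.5,55],[-3,2,91,0,0,18.5,55],[-3,2,91,0,0,18.5,55]]]' 8; python3 -m jog '[[[0,0,0,0,0,0,55],[0,0,0,0,0,0,55],[0,0,0,0,0,0,55]]]'; python3 -c "
from h import *
st()"
```

```text
time: 8.1
position: [0.4735, -0.0065, 0.0095]
tool_rot: [2.003, 2.419, 0.003]
ft_force: [-0.2, 0.5, 0.2]
grip_width: 0.808
grip_force: 0.0
time: 8.4
position: [0.4729, -0.0067, 0.009]
tool_rot: [-2.004, -2.42, -0.001]
ft_force: [-2.1, 0.8, 3.7]
grip_width: 0.686
grip_force: 8.0
t 8.4 p [ 0.4729 -0.0067  0.009 ] F [-2.1  0.8  3.7] q [-0.7   0.21  0.72  2.12 -0.18  0.87  0.31] w 59.6 gf 8.000206500291824 toolx [-0.186  0.982  0.   ] y [0.982 0.186 0.   ] z [ 0.  0. -1.]
```

```bash
python3 -m jog '[[[0,0,0,0,0,0,87],[0,0,0,0,0,0,87],[0,0,-40,0,0,0,87],[0,0,-80,0,0,-8,87],[0,0,-104,0,0,-16,87],[0,0,-104,0,0,-24,60],[0,0,-104,0,0,-32,50],[0,0,-104,0,0,-40,50],[0,0,-104,0,0,-48,50],[0,0,-104,0,0,-56,50]]]'; python3 -c "
from h import *
st(); goto([.478,-.01,.113],np.radians(100.7))"
```

```text
time: 9.4
position: [0.4726, -0.0068, 0.1124]
tool_rot: [-0.625, -3.079, -0.0]
ft_force: [0.3, -0.4, -1.0]
grip_width: 0.636
grip_force: 0.0
t 9.4 p [ 0.4726 -0.0068  0.1124] F [ 0.3 -0.4 -1. ] q [-0.74  0.02  0.72  2.04 -0.01  1.09  1.15] w 55.3 gf 0.0 toolx [-0.921  0.39   0.   ] y [0.39  0.921 0.   ] z [-0.  0. -1.]
shift [-6.2 -0.8 -0.6] turn [  0.    -0.   -33.64]
```

```bash
python3 -m jog '[[[-6,-1,0,0,0,-8,50],[-6,-1,0,0,0,-16,50],[-6,-1,0,0,0,-24,50],[-6,-1,0,0,0,-32,50],[-6,-1,0,0,0,-33.5,50],[-6,-1,0,0,0,-33.5,50]]]'; python3 -c "
from h import *
import pickle
st(); d=cam('wrist'); save(d,'w4'); pickle.dump(d,open('w4.pkl','wb'))
a=cv2.imread('pics/w4.png')[120:240,180:440]
cv2.imwrite('pics/w4z.png',cv2.resize(a,None,fx=3,fy=3,interpolation=cv2.INTER_NEAREST))"
```

```text
time: 10.0
position: [0.4777, -0.0101, 0.1124]
tool_rot: [0.277, -3.129, -0.0]
ft_force: [0.2, -0.7, -0.3]
grip_width: 0.576
grip_force: 0.0
t 10.0 p [ 0.4777 -0.0101  0.1124] F [ 0.2 -0.7 -0.3] q [-0.72  0.03  0.71  2.02 -0.02  1.09  1.74] w 50.1 gf 0.0 toolx [-0.985 -0.175  0.   ] y [-0.175  0.985  0.   ] z [-0.  0. -1.]
```

View pics/w4z.png

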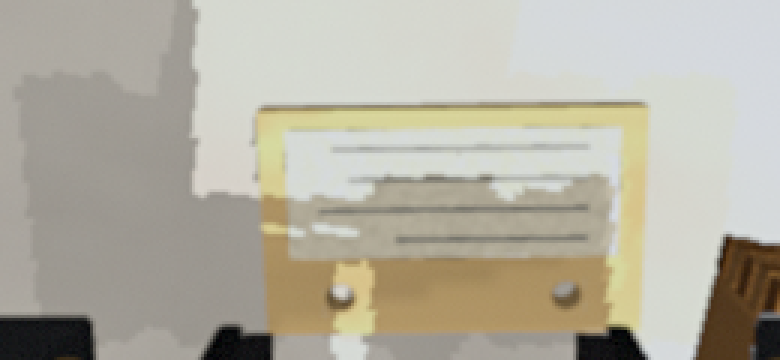

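The board's holes are at about (294,218) and (368,217). Next I'll refine these and compute the camera bias.

```bash
python3 - <<'E'
from h import *
import pickle
d=pickle.load(open("w4.pkl","rb")); im=d["image"]; hsv=cv2.cvtColor(im,cv2.COLOR_RGB2HSV).astype(int)
for u0,v0 in [(294,218),(368,217)]:
    print(hsv[v0-7:v0+7,u0-8:u0+8,1])
P=cloud(d)
print((P[211:225,286:302,2]*1000).astype(int))
print((P[211:225,360:376,2]*1000).astype(int))
# top-face extents: yellow mask top edge row->x at z=.012
yel=(P[...,2]>.008)&(P[...,2]<.016); yel[:150]=0;yel[232:]=0;yel[:,:255]=0;yel[:,405:]=0
for u in (290,330,370): 
    v=np.where(yel[:,u])[0]; print(u,v.min(),v.max(),onplane(d,u,v.min()-.5,.012)[:2].round(4),onplane(d,u,v.max()+.5,.012)[:2].round(4))
for v in (165,185,205):
    u=np.where(yel[v])[0]; print(v,u.min(),u.max(),onplane(d,u.min()-.5,v,.012)[:2].round(4),onplane(d,u.max()+.5,v,.012)[:2].round(4))
E
```

```text
[[112 108 109 110 109 102  93  87  89  89  87  87  90  90  90  90]
 [110 110 109 111 108  98  91  90  90  90  92  91  90  90  90  92]
 [109 108 109 111 107  97  90  89  89  91  90  90  91  91  91  91]
 [108 109 110 112 101  80  67  62  62  71  85  92  90  91  90  91]
 [109 106 109 107  73  37  25  23  24  36  61  83  92  90  91  90]
 [109  99 104 103  42  13  12  12  12  14  31  71  90  90  90  89]
 [106 100 102 107  45  16  12  13  11  12  18  57  86  89  91  89]
 [108 103 107 117  78  30  18  15  15  17  22  62  93  92  88  87]
 [111 109 112 123 110  75  51  32  27  29  45  86 102  90  87  86]
 [110 109 112 117 117 129 110  82  71  80 103 115 103  89  85  82]
 [109 106 108 112 120 118 118 118 124 122 123 110  97  87  83  81]
 [108  98  99 109 115 115 116 120 119 120 109 100  90  85  83  83]
 [108  97  99 106 113 113 113 108 106 104  96  88  85  84  78  80]
 [106  99  95 105 108 106  98  92  90  89  87  84  83  82  78  77]]
[[109 109 107 107 107 107 109 107 109 109 109 110 109 108 110 107]
 [110 110 108 109 109 109 109 110 110 110 111 112 109 108 107 108]
 [109 108 107 106 109 109 1
[... 2007 characters left out ...]
 2 10 12  1 13]
 [13 13 12 11  0  0  0  0  0  0  1  5  7 12  1 12]
 [12 12 11 10  1 -1  0  0  1  1  4  5  8 12  0 11]
 [10 12 11 12  3  2  1  1  2  3  6  6  8 12  0 11]
 [12 13 12 12  7  5  5  3  5  6  7  8 11 12  0 11]
 [12 12 13 13 11  9  8  7  8  8  8 10 11 13 12 11]
 [13 12 12 12 11 11 10  9 10 10 11 12 12 12 11 12]
 [12 13 12 11 10 12 12 12 12 12 11 11 12 12 13 13]
 [12 12 11 13 11 11 11 11 12 13 12 11 12 12 12 11]]
290 156 231 [ 0.4493 -0.0402] [ 0.5097 -0.0308]
330 156 230 [ 0.4439 -0.0102] [0.5032 0.0008]
370 155 230 [0.4378 0.0196] [0.4976 0.0325]
165 265 395 [ 0.4599 -0.0583] [0.4422 0.0405]
185 266 394 [ 0.4753 -0.0554] [0.4576 0.0433]
205 267 393 [ 0.4911 -0.0524] [0.4735 0.0462]
```

```bash
python3 - <<'E'
from h import *
import pickle
d=pickle.load(open("w4.pkl","rb")); P=cloud(d); z=P[...,2]
H=[]
for u0,u1 in [(287,300),(361,374)]:
    v,u=np.nonzero(z[210:225,u0:u1]<.0095); u=u+u0; v=v+210; c=[(u.min()+u.max())/2,(v.min()+v.max())/2]; H.append(onplane(d,*c,.012)[:2]); print(c,H[-1].round(4))
h=np.array(H); dv=h[1]-h[0]; yaw=np.arctan2(-dv[0],dv[1]); print("sp",np.linalg.norm(dv),"yaw",np.degrees(yaw),"mid",h.mean(0))
x=np.array([np.cos(yaw),np.sin(yaw)]); c=h.mean(0)-.02*x; print("centre cam",c.round(4)); F=np.array([.4729,-.0067]); e=c-F
print("bias x",e@x*1e3,"y offset",e@[-x[1],x[0]]*1e3)
# posts bias in tool frame: apply same bias to posts
d3=pickle.load(open("w3.pkl","rb")); a,b=posts(d3); print((a+b)/2)
goto([*F,.06],np.radians(10.7)); 
E
```

```text
[np.float64(293.0), np.float64(218.5)] [ 0.4985 -0.0301]
[np.float64(368.0), np.float64(217.5)] [0.4871 0.0286]
sp 0.05975891856837698 yaw 10.922986811177548 mid [ 0.49279337 -0.00075156]
centre cam [ 0.4732 -0.0045]
bias x 0.660125613179748 y offset 2.0710860972903955
post 41 [ 0.4629 -0.2889  0.0451] [ 0.4678 -0.2832  0.0497] [ 0.4651 -0.286   0.0478]
post 46 [ 0.4619 -0.2289  0.0448] [ 0.4668 -0.2238  0.0497] [ 0.464  -0.2264  0.0477]
[ 0.4648529  -0.25622061]
shift [ 4.2  4.2 52.5] turn [-0.000e+00 -1.000e-02  8.939e+01]
```

```bash
python3 -m jog '[[[5,2,0,0,0,8.5,50],[5,2,0,0,0,17,60],[5,2,0,0,0,25.5,87],[5,2,0,0,0,34,87],[5,2,0,0,0,42.5,87],[5,2,0,0,0,51,87],[5,2,0,0,0,59.5,87],[5,2,0,0,0,68,87],[5,2,20,0,0,76.5,87],[5,2,40,0,0,85,87]]]'; python3 -c "
from h import *
st(); goto([.4725,-.0047,.006],np.radians(10.9))"
```

```text
time: 11.05
position: [0.4733, -0.0087, 0.0726]
tool_rot: [1.917, 2.488, 0.003]
ft_force: [-0.3, -1.0, -0.5]
grip_width: 0.993
grip_force: 0.0
t 11.05 p [ 0.4733 -0.0087  0.0726] F [-0.3 -1.  -0.5] q [-0.74  0.08  0.74  2.08 -0.07  1.    0.29] w 86.4 gf 0.0 toolx [-0.255  0.967  0.   ] y [0.967 0.255 0.002] z [ 0.002  0.001 -1.   ]
shift [ 4.1  0.2 66.6] turn [ 0.12 -0.03  3.87]
```

```bash
python3 -m jog '[[[4,0,20,0,0,4,87],[4,0,40,0,0,4,87],[4,0,58,0,0,4,87],[4,0,66.5,0,0,4,87],[4,0,66.5,0,0,4,87],[4,0,66.5,0,0,4,57],[4,0,66.5,0,0,4,57],[4,0,66.5,0,0,4,57],[4,0,66.5,0,0,4,57],[4,0,66.5,0,0,4,57]]]' 20; python3 -c "
from h import *
st()"
```

```text
time: 12.05
position: [0.4719, -0.005, 0.0065]
tool_rot: [1.993, 2.428, 0.002]
ft_force: [-0.4, 0.2, 2.3]
grip_width: 0.687
grip_force: 20.0
t 12.05 p [ 0.4719 -0.005   0.0065] F [-0.4  0.2  2.3] q [-0.71  0.21  0.72  2.13 -0.18  0.86  0.32] w 59.7 gf 20.01076430082321 toolx [-0.195  0.981  0.   ] y [0.981 0.195 0.001] z [ 0.001  0.001 -1.   ]
```

```bash
python3 -m jog '[[[0,0,-30,0,0,0,57],[0,0,-80,0,0,0,57],[0,0,-130,0,0,0,57],[0,0,-164,0,0,0,57],[0,0,-164,0,0,0,57]]]'; python3 -c "
from h import *
st(); goto([.4439,-.257,.170],np.radians(1.0))"
```

```text
time: 12.55
position: [0.4749, -0.0048, 0.1751]
tool_rot: [1.99, 2.424, 0.014]
ft_force: [0.3, 1.2, -0.3]
grip_width: 0.685
grip_force: 20.0
t 12.55 p [ 0.4749 -0.0048  0.1751] F [ 0.3  1.2 -0.3] q [-0.8  -0.07  0.74  1.96  0.05  1.22  0.12] w 59.6 gf 19.99711275100708 toolx [-0.195  0.981  0.002] y [0.981 0.195 0.01 ] z [ 0.009  0.004 -1.   ]
shift [-241.3  -79.6    3.9] turn [ 0.56 -0.15 10.24]
```

```bash
python3 -m jog '[[[-48,-16,0,0,0,2,57],[-96,-32,0,0,0,4,57],[-144,-48,0,0,0,6,57],[-192,-64,0,0,0,8,57],[-241,-79,0,0,0,10.2,57],[-241,-79,0,0,0,10.2,57],[-241,-79,0,0,0,10.2,57],[-241,-79,0,0,0,10.2,57]]]'; python3 -c "
from h import *
import pickle
st(); goto([.4439,-.257,.090],np.radians(1.0)); d=cam('wrist'); save(d,'w5'); e=cam('side'); save(e,'s5')"
```

```text
time: 13.35
position: [0.4408, -0.2554, 0.1691]
tool_rot: [-2.198, -2.242, 0.0]
ft_force: [0.0, 0.2, 0.2]
grip_width: 0.686
grip_force: 20.0
t 13.35 p [ 0.4408 -0.2554  0.1691] F [0.  0.2 0.2] q [-0.54  0.07  1.06  1.89 -0.06  1.22  0.56] w 59.7 gf 19.997254014015198 toolx [-0.02   1.     0.001] y [ 1.     0.02  -0.001] z [-0.001  0.001 -1.   ]
shift [-1.7  3.2 79.1] turn [-0.08 -0.06  0.12]
```

View pics/w5.png

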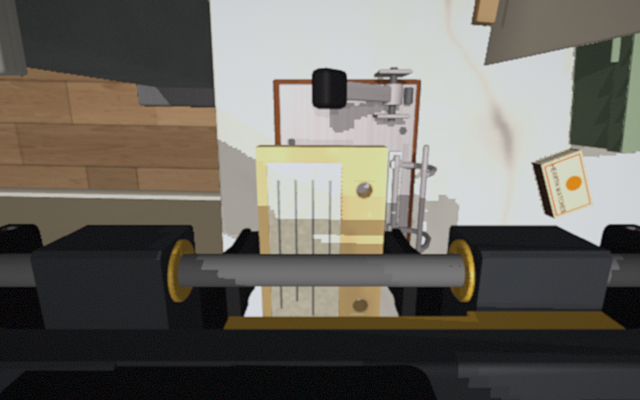

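The board is held square, with its holes visible at (364,189) and (360,305). I'll go down to just above the post tips.

```bash
python3 -m jog '[[[-2,3,30,0,0,0,57],[-2,3,60,0,0,0,57],[-2,3,90,0,0,0,57],[-2,3,105,0,0,0,57],[-2,3,108,0,0,0,57],[-2,3,108,0,0,0,57]]]'; python3 - <<'E'
from h import *
import pickle
st(); goto([.4439,-.257,.0575],np.radians(1.0)); d=cam('wrist'); save(d,'w6'); P=cloud(d)
m=np.zeros(P.shape[:2],bool); m[100:225,300:420]=1
u,v=proj(d,[.464,-.226,.067]).round().astype(int); print(u,v)
a=cv2.imread('pics/w6.png')[v-20:v+20,u-25:u+25]; cv2.imwrite('pics/w6z.png',cv2.resize(a,None,fx=10,fy=10,interpolation=cv2.INTER_NEAREST))
print((P[v-8:v+9,u-10:u+10,2]*1000).astype(int))
E
```

```text
time: 14.05
position: [0.4444, -0.2585, 0.0624]
tool_rot: [2.2, 2.242, 0.0]
ft_force: [-0.5, -0.2, 0.1]
grip_width: 0.68
grip_force: 20.0
t 14.05 p [ 0.4444 -0.2585  0.0624] F [-0.5 -0.2  0.1] q [-0.42  0.28  1.01  2.   -0.28  1.01  0.74] w 59.2 gf 19.996847212314606 toolx [-0.019  1.     0.   ] y [1.    0.019 0.   ] z [ 0.  0. -1.]
shift [ 1.5 -0.5  4.9] turn [ 0.01 -0.    0.09]
361 186
[[ 67  68  68  67  67  68  67  68  67  67  68  67  68  68  67  69  67  67
   67  68]
 [ 67  68  68  67  67  67  68  67  68  67  69  68  67  67  67  68  68  68
   68  68]
 [ 67  68  68  67  68  68  68  68  66  68  67  68  67  68  68  69  68  67
   69  66]
 [ 68  68  68  67  68  69  68  68  68  67  68  67  67  67  68  67  67  66
   68  68]
 [ 67  67  68  67  66  67  68  67  67  67  68  68  68  68  68  67  67  67
   67  67]
 [ 67  68  68  68  68  69  67  69  67  67  67  17  16  16  15  16  68  67
   68  67]
 [ 67  67  68  68  67  68  67  68  67  16  15  15  16  16  15  15  17  16
   67  68]
 [ 68  67  68  68  68  67  67  17  17  16  17  16  16  16  16  17  15  15
   58  67]
 [ 68  65 224  67  68  68  67  16  17  15 224  16  15  16  16  15  16  15
   58  64]
 [ 67  67  67  67  68  66  18  18  17  17  15  15  16  15  16  16  17  56
   58  63]
 [ 68  68  67  68  69  16  17  18  16  15  15  15  16  16  16  15  16  57
   58  61]
 [ 67  68  69  66  67  19  17  17  16  16  15  15  15  15  16  15  57  58
   60  62]
 [ 67  68  67  68  67  19  17  17  16  14  16  15  14  16  15  16  57  59
   62  63]
 [ 67  67  67  68  68  17  17  16  17  15  15  17  15  14  17  57  57  58
   62  64]
 [ 68  67  68  68  68  59  57  16  17  15  16  15  16  57  57  58  59 224
   62  66]
 [ 68  69  68  67  68  64  60  59  57  56  56 224  57  59  59  60  61  63
   63  65]
 [ 67  68  67  68  66  68  62 224  60  59  58  58  59  60  60  62  62  63
   65  66]]
```

View pics/w6z.png

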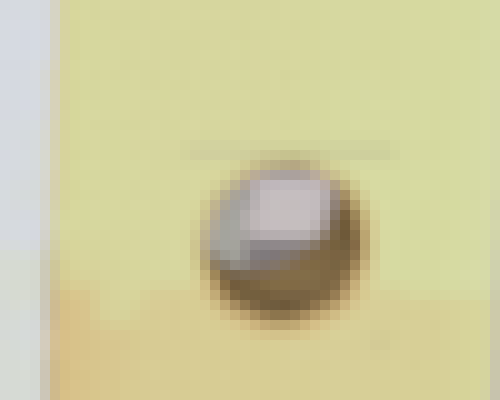

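```bash
python3 -m jog '[[[1.5,-0.5,0,0,0,0,57],[1.5,-0.5,4,0,0,0,57],[1.5,-0.5,7,0,0,0,57],[1.5,-0.5,9,0,0,0,57],[1.5,-0.5,10,0,0,0,57],[1.5,-0.5,10,0,0,0,57]]]';python3 -c "
from h import *
st()"
```

```text
time: 14.7
position: [0.4433, -0.2573, 0.0519]
tool_rot: [-2.201, -2.241, 0.0]
ft_force: [0.1, -1.0, -1.1]
grip_width: 0.686
grip_force: 20.0
t 14.7 p [ 0.4433 -0.2573  0.0519] F [ 0.1 -1.  -1.1] q [-0.41  0.29  1.    2.01 -0.29  1.    0.75] w 59.7 gf 19.996918737888336 toolx [-0.018  1.     0.   ] y [ 1.     0.018 -0.   ] z [-0.  0. -1.]
```

```bash
python3 -m jog '[[[0,0,1,0,0,0,57],[0,0,2,0,0,0,57],[0,0,3,0,0,0,57],[0,0,4,0,0,0,57],[0,0,4,0,0,0,57]]]'
```

```text
time: 15.2
position: [0.4434, -0.2573, 0.0479]
tool_rot: [-2.201, -2.241, 0.0]
ft_force: [-0.3, 0.3, -1.0]
grip_width: 0.686
grip_force: 20.0
```

No contact force 6 mm below tip height, so both posts are in the holes. I'll lower it.

```bash
python3 -m jog '[[[0,0,2,0,0,0,57],[0,0,4,0,0,0,57],[0,0,7,0,0,0,57],[0,0,10,0,0,0,57],[0,0,10,0,0,0,57]]]'; python3 -m jog '[[[0,0,3,0,0,0,57],[0,0,6,0,0,0,57],[0,0,9,0,0,0,57],[0,0,11,0,0,0,57],[0,0,11,0,0,0,57]]]'
```

```text
time: 15.7
position: [0.4431, -0.2572, 0.0375]
tool_rot: [-2.201, -2.241, 0.001]
ft_force: [-0.4, 0.2, -0.8]
grip_width: 0.686
grip_force: 20.0
time: 16.2
position: [0.4432, -0.2572, 0.0267]
tool_rot: [-2.201, -2.241, 0.0]
ft_force: [-0.2, 0.1, -1.0]
grip_width: 0.683
grip_force: 20.0
```

```bash
python3 -m jog '[[[0,0,1.5,0,0,0,57],[0,0,3,0,0,0,57],[0,0,4,0,0,0,57],[0,0,4.5,0,0,0,57],[0,0,4.5,0,0,0,57]]]'
```

```text
time: 16.7
position: [0.4435, -0.2573, 0.0225]
tool_rot: [-2.201, -2.241, -0.0]
ft_force: [0.4, 0.6, -0.7]
grip_width: 0.678
grip_force: 20.0
```

```bash
python3 -m jog '[[[0,0,0,0,0,0,70],[0,0,0,0,0,0,70],[0,0,0,0,0,0,70],[0,0,-8,0,0,0,70],[0,0,-30,0,0,0,70],[0,0,-70,0,0,0,70],[0,0,-110,0,0,0,70],[0,0,-110,0,0,0,70]]]'; python3 - <<'E'
from h import *
st(); d=cam('wrist'); save(d,'w7')
P=cloud(d); im=d["image"]; hsv=cv2.cvtColor(im,cv2.COLOR_RGB2HSV)
m=(P[...,0]>.40)&(P[...,0]<.475)&(P[...,1]>-.31)&(P[...,1]<-.20)&(P[...,2]>.01)&(P[...,2]<.045); m[230:]=0
print("board z",np.percentile(P[m][:,2],[5,25,50,75,95]))
g=(im.sum(2)<100)&(P[...,2]>.07)&(P[...,2]<.14)&(P[...,1]>-.22)&(P[...,1]<-.13); g[215:]=0
q=P[g]; print("grip",len(q),q.min(0),q.max(0),np.median(q,0))
E
```

```text
time: 17.5
position: [0.4467, -0.2595, 0.1378]
tool_rot: [2.196, 2.235, 0.009]
ft_force: [1.6, -0.1, 0.5]
grip_width: 0.802
grip_force: 0.0
t 17.5 p [ 0.4467 -0.2595  0.1378] F [ 1.6 -0.1  0.5] q [-0.52  0.14  1.08  1.92 -0.14  1.15  0.63] w 69.7 gf 0.0 toolx [-0.018  1.    -0.002] y [1.    0.018 0.01 ] z [ 0.01  -0.002 -1.   ]
board z [0.01570431 0.02730954 0.02823434 0.02883583 0.02962335]
grip 1358 [ 0.43540593 -0.18715409  0.10108322] [ 0.45635564 -0.16476201  0.11771536] [ 0.44728408 -0.17590426  0.11272556]
```

View pics/w7.png

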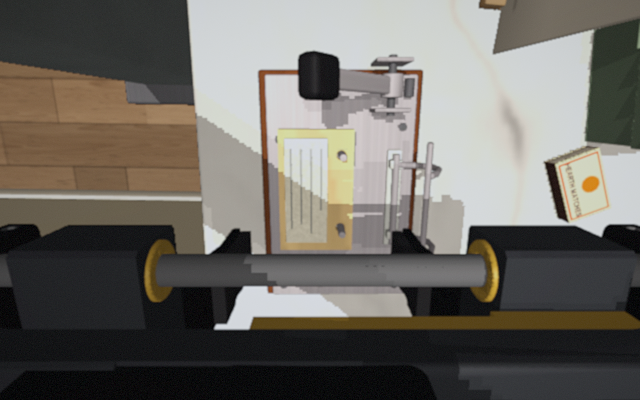

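The board is seated flat with both posts through, at (342,156) and (341,230), and its top is at z≈0.028. I'll close the fingers and move over the lever grip.

```bash
python3 -m jog '[[[0,0,-20,0,0,0,0],[30,0,-20,0,0,0,0],[70,-2,-20,0,0,0,0],[84,-4,-20,0,0,0,0],[84,-4,-20,0,0,0,0],[84,-4,-20,0,0,0,0],[84,-4,-10,0,0,0,0],[84,-4,-4,0,0,0,0],[84,-4,-4,0,0,0,0]]]' 20; python3 -c "
from h import *
st()
for p in [(.4426,.1183),(.4327,.1093),(.4242,.0986),(.4175,.0865),(.4125,.0734),(.4105,.0594),(.4100,.0498),(.41,.045)]: goto([p[0],-.1755,p[1]])"
```

```text
time: 18.45
position: [0.4367, -0.1743, 0.1351]
tool_rot: [-2.202, -2.238, 0.004]
ft_force: [-0.4, -0.1, 0.0]
grip_width: 0.074
grip_force: 0.0
t 18.45 p [ 0.4367 -0.1743  0.1351] F [-0.4 -0.1  0. ] q [-0.7  -0.04  1.02  2.02  0.04  1.15  0.32] w 6.4 gf 0.0 toolx [-0.016  1.    -0.001] y [ 1.     0.016 -0.003] z [-0.003 -0.001 -1.   ]
shift [-1.3  5.9 16.8] turn [0. 0. 0.]
shift [-1.1 -4.  25.9] turn [0. 0. 0.]
shift [ -1.  -12.4  36.6] turn [0. 0. 0.]
shift [ -0.9 -19.1  48.7] turn [0. 0. 0.]
shift [ -0.8 -24.   61.8] turn [0. 0. 0.]
shift [ -0.7 -26.   75.8] turn [0. 0. 0.]
shift [ -0.7 -26.5  85.4] turn [0. 0. 0.]
shift [ -0.7 -26.5  90.2] turn [0. 0. 0.]
```

```bash
python3 -m jog '[[[-1,4,10,0,0,0,0],[-1,4,16,0,0,0,0],[-1,1,20,0,0,0,0],[-1,-2,24,0,0,0,0],[-1,-5,28,0,0,0,0],[-1,-8,32,0,0,0,0],[-1,-11,36,0,0,0,0],[-1,-14,40,0,0,0,0],[-1,-17,44,0,0,0,0],[-1,-19,48,0,0,0,0]]]'; python3 -m jog '[[[0,-2,4,0,0,0,0],[0,-3,8,0,0,0,0],[0,-4,12,0,0,0,0],[0,-5,16,0,0,0,0],[0,-6,20,0,0,0,0],[0,-6,23,0,0,0,0],[0,-7,26,0,0,0,0]]]'
```

```text
time: 19.45
position: [0.4161, -0.1753, 0.0895]
tool_rot: [-2.198, -2.236, 0.005]
ft_force: [-12.2, 1.9, 21.7]
grip_width: 0.004
grip_force: 10.8
time: 20.15
position: [0.404, -0.1754, 0.0612]
tool_rot: [-2.194, -2.23, 0.015]
ft_force: [-17.1, -0.4, 14.8]
grip_width: 0.008
grip_force: 12.5
```

```bash
python3 -m jog '[[[0,-3,0,0,0,0,0],[0,-6,0,0,0,0,0],[0,-6,0,0,0,0,0]]]'
```

```text
time: 20.45
position: [0.404, -0.1754, 0.0627]
tool_rot: [-2.2, -2.238, 0.003]
ft_force: [-7.3, -0.1, 9.8]
grip_width: 0.007
grip_force: 8.8
```

```bash
python3 -m jog '[[[0,-1,2,0,0,0,0],[0,-1,4,0,0,0,0],[0,-2,6,0,0,0,0],[0,-2,8,0,0,0,0],[0,-2.5,10,0,0,0,0],[0,-2.5,11,0,0,0,0]]]';
```

```text
time: 21.05
position: [0.4031, -0.1751, 0.0513]
tool_rot: [-2.202, -2.241, -0.0]
ft_force: [-0.1, -0.5, -0.0]
grip_width: 0.007
grip_force: 0.0
```

```bash
python3 -m jog '[[[0,2,2,0,0,0,0],[0,4,4,0,0,0,0],[0,4,6,0,0,0,0],[0,4,7,0,0,0,0],[0,4,7,0,0,0,0]]]';
```

```text
time: 21.55
position: [0.408, -0.175, 0.0448]
tool_rot: [2.201, 2.241, 0.001]
ft_force: [0.4, 1.0, 4.5]
grip_width: 0.005
grip_force: 2.1
```

```bash
python3 -m jog '[[[0,0,0.7,0,0,0,0],[0,0,1.2,0,0,0,0],[0,0,1.2,0,0,0,0],[0,0,-20,0,0,0,0],[0,0,-60,0,0,0,0],[0,0,-100,0,0,0,0],[-30,20,-120,0,0,0,0],[-60,30,-120,0,0,0,0],[-60,30,-120,0,0,0,0],[-60,30,-120,0,0,0,0]]]'; python3 - <<'E'
from h import *
st(); d=cam('wrist'); save(d,'w8')
P=cloud(d); im=d["image"]
g=(im.sum(2)<100)&(P[...,2]>.02)&(P[...,2]<.09)&(P[...,1]>-.22)&(P[...,1]<-.13)&(P[...,0]<.45); g[215:]=0
q=P[g]; print("grip",len(q),np.percentile(q,[5,50,95],axis=0).round(4))
E
```

```text
time: 22.55
position: [0.4376, -0.2348, 0.1639]
tool_rot: [-2.203, -2.239, 0.004]
ft_force: [-0.1, 0.5, 0.9]
grip_width: 0.005
grip_force: 0.0
t 22.55 p [ 0.4376 -0.2348  0.1639] F [-0.1  0.5  0.9] q [-0.72  0.02  1.19  1.93 -0.02  1.2   0.49] w 0.4 gf 0.0 toolx [-0.016  1.    -0.001] y [ 1.     0.016 -0.003] z [-0.003 -0.001 -1.   ]
grip 115 [[ 0.4035 -0.1862  0.0424]
 [ 0.4139 -0.1783  0.0439]
 [ 0.4242 -0.165   0.0453]]
```

View pics/w8.png

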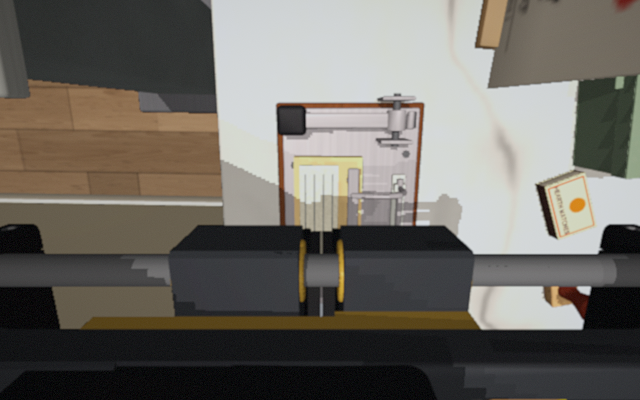

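The lever is level: its grip at (291,120) has its top at z≈0.044. The arch bar at (354,200) lies shut over the post tips with the board beneath it, and the robot is clear, so I'm handing in.

```bash
python3 -c "
from bench import ctrl
print(ctrl.close_job())"
```

```text
the job is handed in; nothing more can be done
None
```

The menu board is on both posts, seated flat on the plate, with the lever pressed down and the arches shut; I handed the job in at about 22.6 s, and no verdict came back.

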